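# Dock the catch tray under the parts chute and tip the tin

## Task

Slide the empty pine tray along the glass, never lifting it, in under the lip of the chute, centred on the chute and square to it, until it gently presses the sprung rubber buffer hidden underneath, and leave it resting against the buffer. Then tip the tin at the chute's head right over by its bar, so that the star wheel, the endless screw and the hinge block all slide down into the tray, and leave the tin tipped. Do not disturb the other things on the table.

Things in the scene. Friction and masses are not known exactly. Their poses are not given: they have to be found in the camera images.
- tray: Open pine tray with weighted floor, loose and empty: 150 mm (its x) by 170 mm (its y) by 40 mm high, walls and floor 8 mm thick, 0.3 to 0.5 kg. Origin: centre of its underside. It stands on the chute's low side, its y axis within 0.5 rad of the chute's y; its +y side goes in under the chute. It slides with 1 to 4 N of friction.
- chute: Aluminium chute on a fixed steel stand. Origin on the table right below the middle of the low lip; +y points level and uphill from lip to head, x across, z up. Channel 92 mm wide inside, walls 36 mm high; its floor is 58 mm above the table at the lip and climbs at 36 degrees to y = 130 mm. The stand lies beyond y = 99 mm: the tray (40 mm high) passes freely below the lip.
- stop_zone (a point): Point under the chute (chute frame x 0, y 42, z 19 mm) about which the sprung tray stop is set. Its rubber buffer, 44 mm wide, 10 to 28 mm above the table, faces the lip; its free face lies anywhere within 20 mm of this point along the chute's y. The setting is not reported: find it by touch. It yields 14 mm at 350 N/m (5 N fully in), then is rigid; over 15 N of tray on chute is too hard.
- tin_hinge (a point): Middle of the tin's level hinge line (along the chute's x), at y = 105, z = 175 mm in the chute's frame. The red enamel scoop-shaped tin at the chute's head is 80 mm wide; upright, its floor runs 85 mm uphill from the hinge to the rear wall, walls 35 mm high, with an open sloped spout reaching 33 mm towards the lip.
- bar (a point): Middle of the round steel bar (8 mm thick, 79 mm long, along the chute's x) on two thin uprights over the tin's rear. Tin upright: 80 mm uphill of and 80 mm above the hinge, with 41 mm free between it and the rear wall. Pushed from its uphill side towards the lip (2 to 6 N) it swings up and over in an arc of 113 mm radius about the hinge.
- tin (a joint): Tilt of the tin in rad: 0 upright (at rest), grows as it tips towards the chute, 1.45 fully tipped (end stop). Some friction in the hinge; short of halfway it may fall back, near the end it stays or falls over.
- star_wheel: Brass star wheel, six teeth, 38 mm across, 12 mm thick with a 4 mm hub on top, lying in the tin at the start. Origin at the centre of its underside.
- screw: Steel endless screw (worm) 42 mm long (along its y) with 18 mm square end collars, lying in the tin. Origin below its middle, at the underside.
- hinge_block: Worn oak lid hinge block, 36 x 22 x 18 mm with a rounded ridge 4 mm higher along its top, lying in the tin. Origin at the centre of its underside.
- oil: Bystander: small amber oil bottle, 32 mm thick, 75 mm tall, standing beside the chute's stand. Origin at the centre of its underside.
- comb: Bystander: steel music comb, a toothed plate about 58 x 90 x 5 mm lying beside the chute's stand on the other side.
- pin_drum: Bystander: brass pin drum standing upright, 40 mm thick, 60 mm tall, beyond the place where the tray goes.
- jar: Bystander: glass jar with a steel lid, 60 mm thick, 60 mm tall, beyond the tray.
- driver: Bystander: screwdriver 170 mm long lying at the right of the table.
- brush: Bystander: brush 160 mm long lying at the left of the table.

How it is judged:
On the way, in this order (a step that is already met when the one before it is completed fails the run):
1. the tray rests against the buffer under the chute, centred and square, the tin still upright (x of tray in the frame of chute between -0.02 and 0.02 m and angle between the y axis of tray and the y axis of chute, either way round below 0.14 rad and y of tray in the frame of chute above -0.085 m and contact force between tray and chute above 0.1 N and value of joint tin below 0.15 rad), for 0.3 s.
2. the tin is tipped right over (value of joint tin above 1.2 rad), for 0.2 s.
At the end, for the whole second after the job is handed in: The tray rests against the buffer (touching it, however lightly), centred on the chute within 20 mm and square to it within 0.14 rad; the tin is left tipped by more than 1.2 rad; star wheel, screw and hinge block lie at rest inside the tray (x of tray in the frame of chute between -0.02 and 0.02 m and angle between the y axis of tray and the y axis of chute, either way round below 0.14 rad and y of tray in the frame of chute above -0.085 m and contact force between tray and chute above 0.1 N and value of joint tin above 1.2 rad and linear speed of tray below 0.02 m/s and x of star_wheel in the frame of tray between -0.07 and 0.07 m and y of star_wheel in the frame of tray between -0.08 and 0.08 m and z of each of star_wheel, screw, hinge_block in the frame of tray below 0.05 m and linear speed of each of star_wheel, screw, hinge_block below 0.03 m/s and x of screw in the frame of tray between -0.07 and 0.07 m and y of screw in the frame of tray between -0.08 and 0.08 m and x of hinge_block in the frame of tray between -0.07 and 0.07 m and y of hinge_block in the frame of tray between -0.08 and 0.08 m).
It fails at once if the tray is lifted off the glass or tipped (height (world z) of tray above 0.012 m or angle between tray's own z axis and vertical above 0.12 rad).
It fails at once if the tray is rammed into the chute or its buffer (over 15 N) (contact force between tray and chute above 15 N).
It fails at once if a bystander is moved by more than 30 mm (distance of any of oil, comb, pin_drum, jar, driver, brush from where it was at the start of the episode above 0.03 m).
It also fails if it takes over 72 s, if anything falls off the work surface, if the arm or the gripper's body presses on something with over 40 N, if the wrist force passes 120 N, or if a joint passes its speed limit or range.

## Robot

A 7-joint arm with a two-finger parallel gripper is mounted at the origin on the work surface. World frame = base frame: x ahead of the robot, y to its left, z up, the work surface at z = 0. Lengths are in m, angles in rad, forces in N, time in s.
With the tool pointing down it reaches from about 0.4 to 0.85 m from the base axis. Payload 10.4 kg.
Tool frame: the origin (TCP) lies between the finger pads; the fingertips stand 19 mm ahead of it and the grasp point (between the pads) is the TCP (manip.tips_ahead is the distance from the TCP to the fingertips, in m); z points along the fingers, y is the line along which they close (so a half turn about z gives the same grasp; the last joint's range is limited). The gripper opens to 85 mm and grips with 20 to 120 N. Pads are 22 mm wide; open, the fingers measure 114 mm over their backs; the gripper's body (76 mm by 85 mm) begins 54 mm behind the grasp point. The pads swing forward as they close: fully open they stand 13 mm farther back than shut.
Start: joints at [-1.212, 0.332, -0.065, 1.46, 0.022, 1.35, -0.088], TCP at [0.233, 0.58, 0.212] pointing down, gripper open.
Joint ranges: [-2.6, 2.6], [-0.5, 2.12], [-1.47, 1.34], [0.16, 2.42], [-1.27, 4.41], [0.06, 2.06], [-2.6, 2.6]. Speed limits (rad/s): [2.22, 2.22, 2.79, 2.79, 3.14, 3.14, 3.14].

## Interface

Orientations are given as a unit quaternion [x, y, z, w].
In Python, from workcell import manip, viewer gives the robot as it stands.
- The arm moves only by the tool arm_command, never from a script. Its argument "series" is text: rows parted by semicolons, each of 5 numbers parted by spaces: the closure, from 0 (fully open) to 1 (shut), then the shift along the tool's x, y, z normalised to -1 to 1, where 1 is 0.4 m, then the turn about the tool's z normalised to -1 to 1, where 1 is 180 degrees. In form: jaw tx ty tz spin; .... A call has exactly 10 rows; each row shifts and turns the commanded pose from where the row before left it, along the tool's axes as they then stand; what a row does not reach is not made up. A row lasts 1/8 s, in which the tool goes at most 62.5 mm and 10.7 degrees, less where a joint would pass 70% of its speed; a pose out of reach is approached as far as the arm can. A call with a number of a shift or a turn outside -1 to 1 is refused whole. A call with a gripper value outside its range is refused whole. The fingers move at their own pace and stop on an object; "newtons" is the grip in N (left out, the last holds). Time passes only in rows, so rows that do not move let the fingers close, or fill a call up. It gives the time, the measured TCP pose, the force, the opening and the grip force at its end, in the units of the state.
- manip.get_obs(): the state, without advancing time (a new reading comes with each control period).
- viewer.camera(name): name is "scene" or "top"; returns a dict with "pixels" (480x640x3 uint8, red, green, blue), "intrinsics" (3x3 intrinsics, pixels), "D" ([k1, k2, p1, p2, k3] as OpenCV has them; the pictures are not rectified), "extrinsics" (4x4, takes a point from world to camera coordinates). Camera axes: x right, y up, looking along -z (the intrinsics and any distortion apply to the point x, -y, -z); pixel columns grow to the right and rows downward; lengths in m; the calibration is good to about 2 mm. A picture is of the moment at which its call begins. There is no depth.
- manip.hand_in(): hands the job in; it is judged then, once.
The state is a dict: "clock": time; "joint_pos": joint angles; "joint_velocities": joint speeds; "tau": joint torques, N m; "position": TCP position; "ee_rot": TCP orientation; "ft_force": force on the tool from outside, world axes, zero at the start; "torque": the same for the moment, N m; "grip_width": opening from 0.0 (shut) to 1.0 (fully open); "grasp_force": force on a finger pad.
Only numpy, scipy, OpenCV 4.12 (cv2) and the standard library are available. Lean on these libraries where they do the work, as an engineer would, in place of code of your own. Each camera call takes 0.05 s, during which the arm holds its last target. There are 200 camera calls.

## Working session

There is one attempt and no reset: what is moved stays moved. The work goes in short steps, Python scripts to look and compute and a tool call to move; the robot and the scene stay as the last step left them, time stands still between calls to the robot, and variables do not carry over. Pictures are saved under pics/ and viewed, at most 10 in all, crops included, and the job is handed in when it is done.

Besides the shell and the picture viewer there is one more tool, called after "Request:" as a command line: name --argument value ..., lists and objects as JSON in quotes. arm_command: Moves the arm, as the interface text tells. Scaled input: -1 to 1 covers 0.4 m each way for a shift and 180 degrees each way for a turn. Its arguments: {"type":"object","properties":{"series":{"type":"string"},"newtons":{"type":"number"}},"required":["series"]}

```bash
mkdir -p pics; cat > h.py <<'E'
import numpy as np, cv2
from workcell import manip, viewer
def grab(n):
    c=viewer.camera(n); c['rgb']=np.asarray(c['pixels']); return c
def ray(c,uv):
    K=np.array(c['intrinsics'],float);D=np.array(c['D'],float);E=np.array(c['extrinsics'])
    p=cv2.undistortPoints(np.array(uv,float).reshape(-1,1,2),K,D).reshape(-1,2)
    d=np.c_[p[:,0],-p[:,1],-np.ones(len(p))]@E[:3,:3]
    o=-E[:3,:3].T@E[:3,3]
    return o,d
def onplane(c,uv,z):
    o,d=ray(c,uv); return o+d*((z-o[2])/d[:,2])[:,None]
def proj(c,P):
    K=np.array(c['intrinsics'],float);D=np.array(c['D'],float);E=np.array(c['extrinsics'])
    q=np.atleast_2d(P)@E[:3,:3].T+E[:3,3]; q=q*[1,-1,-1]
    return cv2.projectPoints(q,np.zeros(3),np.zeros(3),K,D)[0].reshape(-1,2)
E
python3 - <<'E'
from h import *
for n in('top','scene'):
    c=grab(n); cv2.imwrite(f'pics/{n}0.png',c['rgb'][...,::-1]); print(n,ray(c,[[320,240]]),np.array(c['intrinsics']).round(0).tolist(),c['D'])
o=manip.get_obs(); print(o)
E
```

```text
top (array([3.50537508e-01, 1.06946599e-04, 1.30901083e+00]), array([[ 0.17429934, -0.01275384, -0.98473901]])) [[452.0, 0.0, 314.0], [0.0, 452.0, 236.0], [0.0, 0.0, 1.0]] [-0.08211187  0.          0.          0.          0.        ]
scene (array([ 1.32364712, -0.78330556,  0.93715344]), array([[-0.57393556,  0.5672837 , -0.59077709]])) [[501.0, 0.0, 323.0], [0.0, 501.0, 233.0], [0.0, 0.0, 1.0]] [0.0223221 0.        0.        0.        0.       ]
{'clock': 0.1, 'joint_pos': array([-1.21156701,  0.33281787, -0.0646927 ,  1.46085194,  0.02156058,
        1.34989078, -0.08852228]), 'joint_velocities': array([-7.91624780e-04, -2.99419448e-04, -1.24501426e-04, -3.24000723e-03,
       -2.70359947e-03, -2.72285148e-05,  1.31134785e-03]), 'tau': array([ 2.22152019e-03, -6.26748347e+01,  4.94473195e-02, -3.92427170e+01,
        1.62937545e-02,  7.14008187e-03, -4.25405034e-06]), 'position': array([0.2327485 , 0.57966143, 0.2112923 ]), 'ee_rot': array([ 1.89766179e-01,  9.81829105e-01, -6.27712180e-04, -1.10686197e-04]), 'ft_force': array([ 0.13572264, -0.47001877,  0.19297404]), 'torque': array([ 0.03486459, -0.02898066, -0.00733452]), 'grasp_force': 0.0, 'grip_width': 0.9951239843390488}
```

View pics/top0.png

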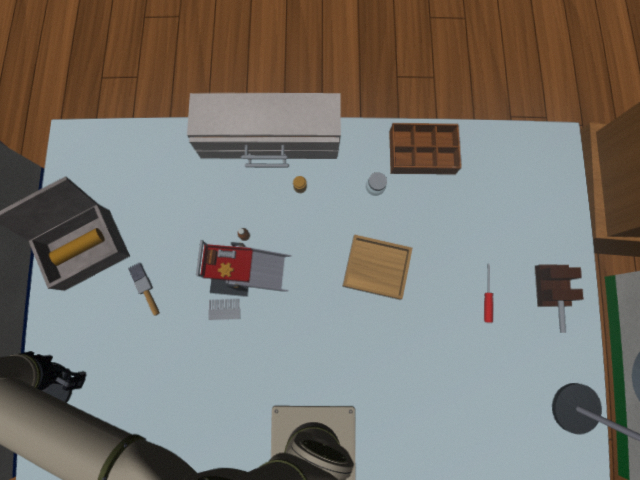

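View pics/scene0.png

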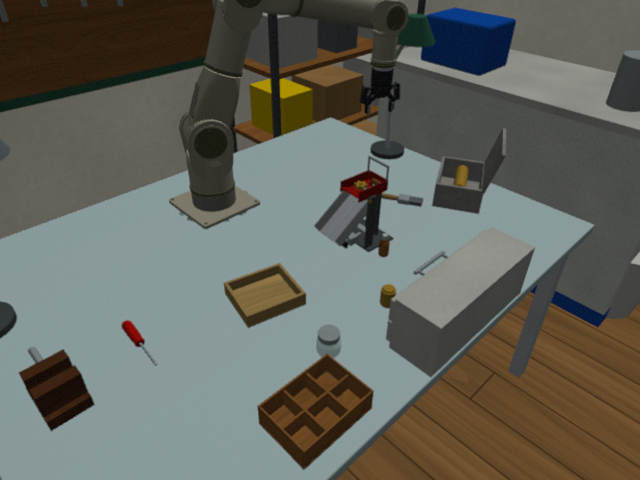

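The top view shows the chute at (243,268), with its lip facing right at x≈287. The tray is at (378,267) and the robot base is at the bottom. The scene view shows the chute at (360,205) with the tray at (265,293), and the way between them is clear. Next I enlarge both chute views.

```bash
python3 - <<'E'
from h import *
a=cv2.imread('pics/top0.png')[230:305,190:300]; b=cv2.imread('pics/scene0.png')[150:255,305:425]
a=cv2.resize(a,None,fx=5,fy=5,interpolation=cv2.INTER_CUBIC)
b=cv2.resize(b,None,fx=5,fy=5,interpolation=cv2.INTER_CUBIC)
cv2.imwrite('pics/a.png',a);cv2.imwrite('pics/b.png',b)
c=grab('top'); im=c['rgb']; hsv=cv2.cvtColor(im,cv2.COLOR_RGB2HSV)
m=((hsv[...,0]>8)&(hsv[...,0]<28)&(hsv[...,1]>70)).astype(np.uint8); m[:225]=0;m[310:]=0;m[:,:335]=0;m[:,425:]=0
m=cv2.morphologyEx(m,cv2.MORPH_CLOSE,np.ones((5,5)))
ct=max(cv2.findContours(m,0,1)[0],key=cv2.contourArea)
W=onplane(c,ct.reshape(-1,2),0.04)
r=cv2.minAreaRect((W[:,:2]*1000).astype(np.float32)); print('tray rect z.04',r,cv2.boxPoints(r).tolist())
for lo,hi,n in((0,6,'red'),):
    R=(((hsv[...,0]<6)|(hsv[...,0]>174))&(hsv[...,1]>150)&(hsv[...,2]>60)).astype(np.uint8); R[:235]=0;R[300:]=0;R[:,:190]=0;R[:,300:]=0
    ct=max(cv2.findContours(R,0,1)[0],key=cv2.contourArea); print(cv2.minAreaRect(ct))
E
```

```text
tray rect z.04 ((500.6445007324219, -179.55862426757812), (169.2002716064453, 150.20635986328125), 77.1978988647461) [[408.6622314453125, -245.41403198242188], [555.1347045898438, -278.6973876953125], [592.6267700195312, -113.70321655273438], [446.154296875, -80.41986083984375]]
((227.5379638671875, 263.54486083984375), (45.010658264160156, 30.726831436157227), 4.763641834259033)
```

View pics/a.png

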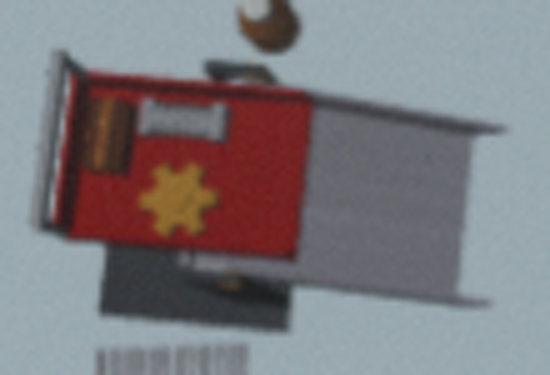

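View pics/b.png

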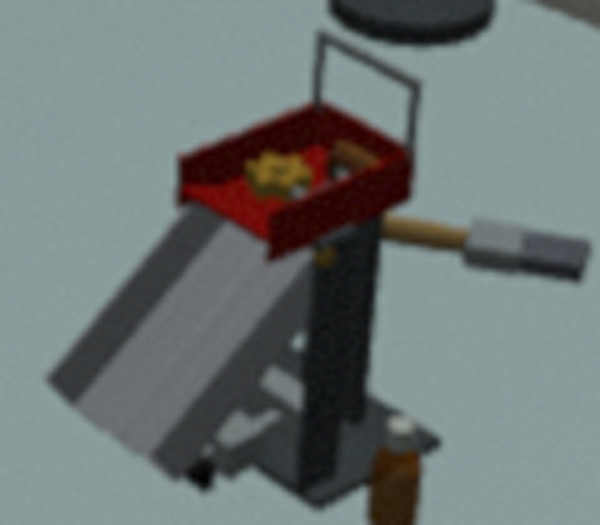

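The crops show the lip floor corners at crop-a (471,138) and (459,294), and the bar ends at (57,55) and (37,228). In crop-b the bar ends are at (321,35) and (418,85). The three parts are in the upright tin. Now I work out positions from these.

```bash
python3 - <<'E'
from h import *
c=grab('top'); s=grab('scene')
A=lambda p:(np.array(p,float)+.5)/5-.5
top=lambda p:A(p)+[190,230]; sc=lambda p:A(p)+[305,150]
L=onplane(c,top([[471,138],[459,294]]),.058); print('lip',L,np.linalg.norm(L[0]-L[1]))
B=onplane(c,top([[57,55],[37,228]]),.255); print('bar',B,np.linalg.norm(B[0]-B[1]))
def tri(p,q):
    o1,d1=ray(c,top([p]));o2,d2=ray(s,sc([q])); d1=d1[0];d2=d2[0]
    t=np.linalg.lstsq(np.c_[d1,-d2],o2-o1,rcond=None)[0]; a=o1+t[0]*d1;b=o2+t[1]*d2
    return (a+b)/2,np.linalg.norm(a-b)
# far (+x world) end is right end in scene
print(tri((57,55),(418,85)),tri((37,228),(321,35)))
print(tri((471,138),(158,455)),tri((459,294),(78,402)))
lip=L.mean(0);bar=B.mean(0);u=(bar-lip)[:2];print('len(185)',np.linalg.norm(u),'yaw of +y',np.arctan2(u[1],u[0]))
for e in(L,B):
    d=(e[0]-e[1])[:2]; print('edge normal angle',np.arctan2(d[0],-d[1]))
E
```

```text
lip [[0.52252587 0.08484424 0.058     ]
 [0.43555623 0.08995352 0.058     ]] 0.08711958434634559
bar [[0.53381401 0.26968759 0.255     ]
 [0.45122998 0.27505608 0.255     ]] 0.08275833690084264
(array([0.5344562 , 0.27054977, 0.25247198]), np.float64(0.0005659510326958669)) (array([0.45246134, 0.2769212 , 0.25182733]), np.float64(0.0026968122014055314))
(array([0.5189574 , 0.08204281, 0.072061  ]), np.float64(0.00488816290311126)) (array([0.43649108, 0.09107245, 0.06262228]), np.float64(0.003810313613199029))
len(185) 0.18546355409977183 yaw of +y 1.4980443369152363
edge normal angle 1.5121159485060456
edge normal angle 1.5058812450285612
```

Request:
arm_command --series "0 0 0 -0.13 -0.05; 0 0 0 -0.13 0; 0 0 0 -0.13 0; 0 -0.084 -0.102 0 0; 0 -0.084 -0.102 0 0; 0 -0.084 -0.102 0 0; 0 -0.084 -0.102 0 0; 0 -0.084 -0.102 0 0; 0 -0.084 -0.102 0 0; 0 -0.084 -0.102 0 0" --newtons 25

```text
clock: 1.5
position: [0.399, 0.2474, 0.3681]
ee_rot: [0.112, 0.994, 0.0, 0.0]
ft_force: [1.2, 0.3, 0.0]
grip_width: 1.001
grasp_force: 0.0
```

```bash
cat >> h.py <<'E'
def plan(xyz,yaw):
    "remaining shift in tool axes (units of 0.4 m) and spin to have tool y at world angle yaw"
    from scipy.spatial.transform import Rotation as R
    o=manip.get_obs(); r=R.from_quat(o['ee_rot']).as_matrix(); y=np.arctan2(r[1,1],r[0,1])
    print('t',round(o['clock'],2),'pos',o['position'].round(4),'yaw',round(y,4),'F',o['ft_force'].round(2),'grip',round(o['grip_width'],3),round(o['grasp_force'],1),'tilt',r[:,2].round(3))
    print('shift',((np.array(xyz)-o['position'])@r/.4).round(4),'spin',round(-(yaw-y)/np.pi,4))
E
python3 -c "
from h import *
plan([.4826,-.2586,.20],1.347)"
```

```text
t 1.5 pos [0.399  0.2474 0.3681] yaw 1.346 F [1.23 0.27 0.04] grip 1.001 0.0 tilt [ 0.  0. -1.]
shift [-0.4856 -1.1869  0.4197] spin -0.0003
```

Request:
arm_command --series "0 -0.0485 -0.1187 0 0; 0 -0.0485 -0.1187 0 0; 0 -0.0485 -0.1187 0 0; 0 -0.0485 -0.1187 0 0; 0 -0.0485 -0.1187 0.06 0; 0 -0.0485 -0.1187 0.07 0; 0 -0.0485 -0.1187 0.07 0; 0 -0.0485 -0.1187 0.07 0; 0 -0.0485 -0.1187 0.07 0; 0 -0.0485 -0.1187 0.07 0"

```text
clock: 2.75
position: [0.4822, -0.2583, 0.2035]
ee_rot: [0.112, 0.994, 0.0, 0.001]
ft_force: [1.2, 0.6, 0.9]
grip_width: 0.997
grasp_force: 0.0
```

```bash
python3 -c "
from h import *
plan([.4826,-.2586,.042],1.347)"
```

```text
t 2.75 pos [ 0.4822 -0.2583  0.2035] yaw 1.347 F [1.19 0.63 0.89] grip 0.997 0.0 tilt [ 0.001  0.    -1.   ]
shift [-0.0007 -0.0008  0.4036] spin -0.0
```

Request:
arm_command --series "0 0 0 0.1 0; 0 0 0 0.1 0; 0 0 0 0.1 0; 0 0 0 0.1 0; 0 0 0 0 0; 0.5 0 0 0 0; 0.7 0 0 0 0; 0.8 0 0 0 0; 0.9 0 0 0 0; 1 0 0 0 0" --newtons 20

```text
clock: 4.0
position: [0.4819, -0.2568, 0.0442]
ee_rot: [0.112, 0.994, 0.0, 0.0]
ft_force: [0.3, 0.5, 0.5]
grip_width: -0.001
grasp_force: 0.0
```

Request:
arm_command --series "1 0 0 0 0; 1 0 0 0 0; 1 0 0 0 0; 1 0 0 0 0; 1 0 0 0 0; 1 0 0 0 0; 1 0 0 0 0; 1 0 0 0 0; 1 0 0 0 0; 1 0 0 0 0"

```text
clock: 5.25
position: [0.4818, -0.2569, 0.044]
ee_rot: [0.112, 0.994, 0.0, 0.0]
ft_force: [-0.2, -0.1, -0.4]
grip_width: 0.0
grasp_force: 0.0
```

```bash
cat >> h.py <<'E'
CH=np.array([.479,.0874]); CY=1.503
def tray(z=.04,save=None):
    c=grab('top'); im=c['rgb']; hsv=cv2.cvtColor(im,cv2.COLOR_RGB2HSV)
    m=((hsv[...,0]>8)&(hsv[...,0]<28)&(hsv[...,1]>70)).astype(np.uint8); m[:225]=0;m[320:]=0;m[:,:285]=0;m[:,425:]=0
    m=cv2.morphologyEx(m,cv2.MORPH_CLOSE,np.ones((5,5)))
    ct=max(cv2.findContours(m,0,1)[0],key=cv2.contourArea)
    W=onplane(c,ct.reshape(-1,2),z); r=cv2.minAreaRect((W[:,:2]*1000).astype(np.float32))
    if save: cv2.imwrite(save,im[...,::-1])
    B=cv2.boxPoints(r)/1000
    e=np.array([[np.sin(CY),-np.cos(CY)],[np.cos(CY),np.sin(CY)]])
    print('rect',r,'corners in chute frame\n',((B-CH)@e.T).round(4))
E
python3 -c "
from h import *
plan([.4826,-.2586,.042],1.347); tray()"
```

```text
t 5.25 pos [ 0.4818 -0.2569  0.044 ] yaw 1.3461 F [-0.19 -0.09 -0.39] grip 0.0 0.0 tilt [ 0.  0. -1.]
shift [-0.0028 -0.0038  0.005 ] spin -0.0003
rect ((500.6947021484375, -179.17498779296875), (167.87973022460938, 150.22605895996094), 77.1324691772461) corners in chute frame
 [[-0.0476 -0.3357]
 [ 0.1008 -0.3591]
 [ 0.127  -0.1933]
 [-0.0214 -0.1699]]
```

```bash
python3 -c "
from h import *
s=grab('scene');b=s['rgb'][220:340,190:340,::-1];cv2.imwrite('pics/s1.png',cv2.resize(b,None,fx=5,fy=5,interpolation=cv2.INTER_CUBIC))
print(manip.tips_ahead)
print(proj(s,[[.4818,-.2569,.025],[.4818,-.2569,.044],[.4826,-.2586,.04]]))"
```

```text
0.019
[[236.20695814 301.02422933]
 [235.6006617  295.6479794 ]
 [235.3806962  297.24644658]]
```

View pics/s1.png

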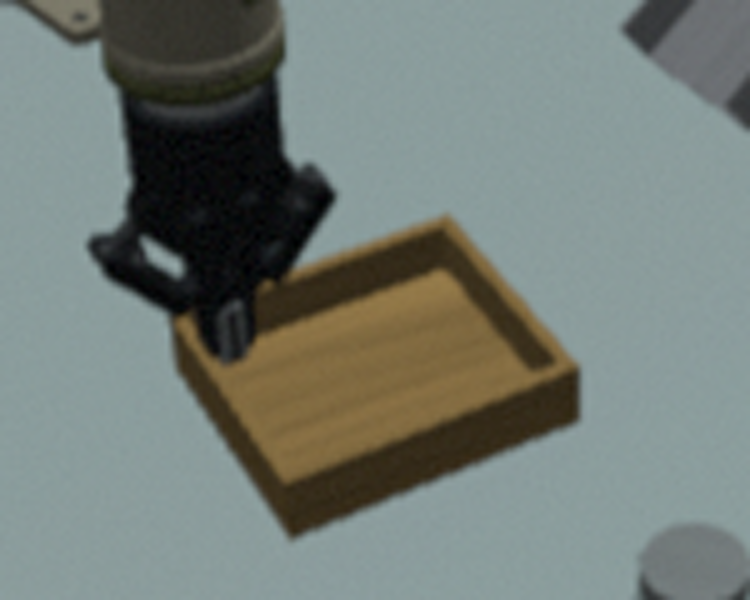

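The picture shows the shut fingertips at crop (232,358), above the rear wall rather than at its sides. They closed over the wall, and the tray at (380,350) has not moved. I'll open, go lower and close again.

Request:
arm_command --series "0 0 0 -0.03 0; 0 0 0 0 0; 0 0 0 0 0; 0 0 0 0 0; 0 0 0 0 0; 0 0 -0.004 0.02 0; 0 0 0 0.02 0; 0 0 0 0.02 0; 0 0 0 0 0; 0 0 0 0 0"

```text
clock: 6.6
position: [0.4815, -0.2585, 0.032]
ee_rot: [0.112, 0.994, -0.0, -0.0]
ft_force: [0.5, 0.8, 0.5]
grip_width: 0.999
grasp_force: 0.0
```

Request:
arm_command --series "0.5 0 0 0 0; 0.6 0 0 0 0; 0.7 0 0 0 0; 0.8 0 0 0 0; 0.9 0 0 0 0; 1 0 0 0 0; 1 0 0 0 0; 1 0 0 0 0; 1 0 0 0 0; 1 0 0 0 0"

```text
clock: 7.85
position: [0.4815, -0.2584, 0.032]
ee_rot: [0.112, 0.994, 0.0, 0.0]
ft_force: [-0.0, 0.0, -0.4]
grip_width: 0.0
grasp_force: 0.0
```

```bash
python3 -c "
from h import *
plan([.4826,-.2586,.032],1.347); tray()"
```

```text
t 7.85 pos [ 0.4815 -0.2584  0.032 ] yaw 1.346 F [-0.01  0.04 -0.42] grip 0.0 0.0 tilt [ 0.  0. -1.]
shift [-0.0028  0.0002 -0.0001] spin -0.0003
rect ((500.5047912597656, -179.29075622558594), (168.7484893798828, 150.9322967529297), 77.16522216796875) corners in chute frame
 [[-0.0482 -0.3362]
 [ 0.1009 -0.3597]
 [ 0.1272 -0.193 ]
 [-0.0219 -0.1695]]
```

```bash
python3 -c "
from h import *
s=grab('scene');t=grab('top')
P=np.array([[.4815,-.2584,.013],[.4815,-.2584,.032],[.4815,-.2584,.2]]);print(proj(s,P),proj(t,P))
b=s['rgb'][235:335,190:290,::-1];a=t['rgb'][200:300,340:440,::-1]
f=lambda i:cv2.resize(i,(400,400),interpolation=cv2.INTER_CUBIC)
im=np.hstack([f(b),f(a)]);im=np.clip(im.astype(float)*1.6,0,255).astype(np.uint8);cv2.imwrite('pics/s2.png',im)"
```

```text
[[236.05261796 304.58915931]
 [235.44819442 299.26778589]
 [229.60653513 248.05470932]] [[403.66010139 274.11524866]
 [404.96629548 273.44634095]
 [418.39955513 266.55843623]]
```

View pics/s2.png

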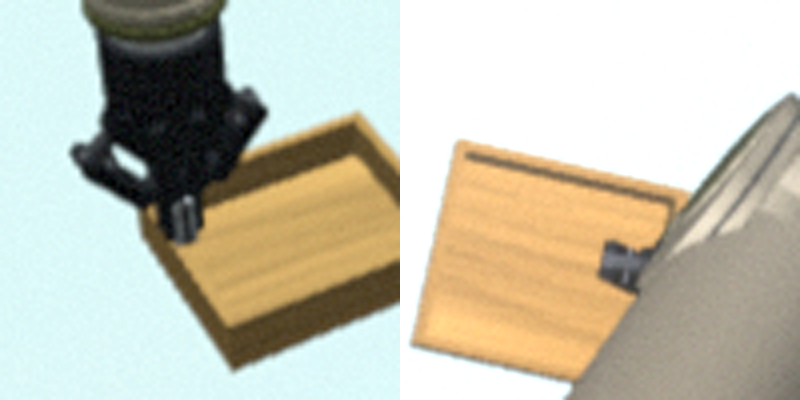

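The left crop shows the shut fingertip at about (185,240), i.e. image (236,295), still at or above the wall top line at (181,249). The tip looks about 34 mm higher than the stated 19 mm ahead. The camera and the pose disagree, so I'll probe down gently to settle it by touch.

Request:
arm_command --series "1 0 0 0.005 0; 1 0 0 0.005 0; 1 0 0 0.005 0; 1 0 0 0.005 0; 1 0 0 0 0; 1 0 0 0 0; 1 0 0 0 0; 1 0 0 0 0; 1 0 0 0 0; 1 0 0 0 0"

```text
clock: 9.25
position: [0.4815, -0.2584, 0.024]
ee_rot: [0.112, 0.994, 0.0, -0.0]
ft_force: [1.3, 0.4, 0.3]
grip_width: -0.003
grasp_force: 0.0
```

Request:
arm_command --series "1 0 0 0.004 0; 1 0 0 0.004 0; 1 0 0 0 0; 1 0 0 0.004 0; 1 0 0 0.004 0; 1 0 0 0 0; 1 0 0 0 0; 1 0 0 0 0; 1 0 0 0 0; 1 0 0 0 0"

```text
clock: 10.5
position: [0.4817, -0.2585, 0.0205]
ee_rot: [0.112, 0.994, 0.001, 0.0]
ft_force: [-17.1, 9.7, 46.7]
grip_width: 0.002
grasp_force: 23.4
```

```bash
python3 -c "
from h import *
plan([.4826,-.2586,.032],1.347); tray()
s=grab('scene');t=grab('top')
b=s['rgb'][235:335,190:290,::-1]
im=cv2.resize(b,(600,600),interpolation=cv2.INTER_CUBIC);im=np.clip(im.astype(float)*1.8,0,255).astype(np.uint8);cv2.imwrite('pics/s3.png',im)"
```

```text
t 10.5 pos [ 0.4817 -0.2585  0.0205] yaw 1.3454 F [-17.13   9.75  46.68] grip 0.002 23.4 tilt [ 0.001  0.003 -1.   ]
shift [-0.0023  0.0005 -0.0287] spin -0.0005
rect ((500.7530517578125, -179.40347290039062), (168.83531188964844, 150.27210998535156), 77.2525634765625) corners in chute frame
 [[-0.0475 -0.3366]
 [ 0.101  -0.3597]
 [ 0.127  -0.1929]
 [-0.0215 -0.1697]]
```

View pics/s3.png

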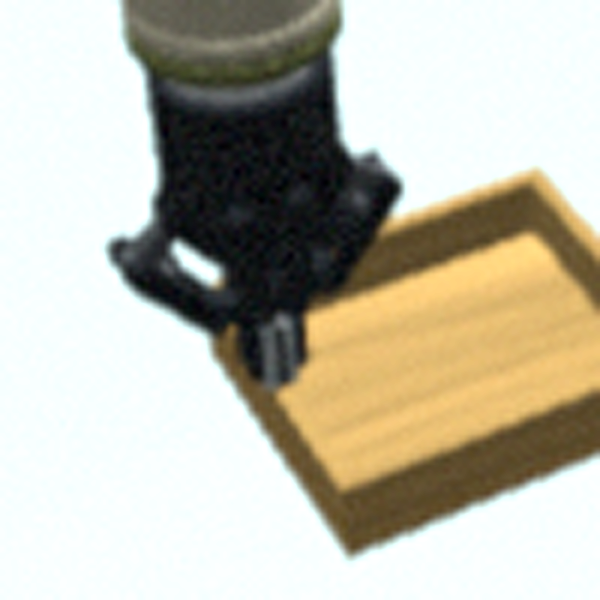

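The shut fingers now press the wall top at (275,385), and contact came at reported z≈0.022. The tips therefore really stand about 18 mm behind the reported TCP, not 19 mm ahead. I back off and grip with the offset corrected (reported z≈0.001 puts the tips at about 0.019).

Request:
arm_command --series "1 0 0 -0.04 0; 0 0 0 -0.03 0; 0 0 0 0 0; 0 0 0 0 0; 0 0 0 0 0; 0 0 0 0.03 0; 0 0 0 0.03 0; 0 0 0 0.03 0; 0 0 0 0.026 0; 0 0 0 0 0"

```text
clock: 11.9
position: [0.4808, -0.2583, -0.0018]
ee_rot: [0.112, 0.994, 0.0, -0.001]
ft_force: [0.3, -0.6, 0.9]
grip_width: 1.0
grasp_force: 0.0
```

```bash
python3 -c "
from h import *
plan([.4826,-.2586,.002],1.347); tray()"
```

```text
t 11.9 pos [ 0.4808 -0.2583 -0.0018] yaw 1.3459 F [ 0.3  -0.61  0.9 ] grip 1.0 0.0 tilt [-0.002  0.    -1.   ]
shift [-0.0044  0.0003 -0.0095] spin -0.0003
rect ((500.86602783203125, -178.58566284179688), (167.2939453125, 150.69107055664062), 76.84567260742188) corners in chute frame
 [[-0.048  -0.3343]
 [ 0.1007 -0.3586]
 [ 0.1277 -0.1935]
 [-0.0211 -0.1692]]
```

Request:
arm_command --series "0.3 0 0 -0.008 0; 0.5 0 0 0 0; 0.6 0 0 0 0; 0.7 0 0 0 0; 0.8 0 0 0 0; 0.85 0 0 0 0; 0.9 0 0 0 0; 1 0 0 0 0; 1 0 0 0 0; 1 0 0 0 0" --newtons 25

```text
clock: 13.2
position: [0.4814, -0.2587, 0.0024]
ee_rot: [0.112, 0.994, -0.0, 0.0]
ft_force: [-1.3, -2.7, 1.3]
grip_width: 0.091
grasp_force: 25.3
```

```bash
python3 -c "
from h import *
plan([.4826,-.2586,.002],1.347); tray()"
```

```text
t 13.2 pos [ 0.4814 -0.2587  0.0024] yaw 1.3459 F [-1.28 -2.71  1.32] grip 0.091 25.3 tilt [ 0. -0. -1.]
shift [-0.0028  0.0009  0.0011] spin -0.0003
rect ((500.85418701171875, -178.717041015625), (168.40528869628906, 150.15296936035156), 77.40520477294922) corners in chute frame
 [[-0.0471 -0.3359]
 [ 0.1013 -0.3586]
 [ 0.1268 -0.1922]
 [-0.0216 -0.1694]]
```

Request:
arm_command --series "1 0 0 0 -0.017; 1 0 0 0 -0.017; 1 0 0 0 -0.016; 1 0.009 0.03 0 0; 1 0.009 0.05 0 0; 1 0.009 0.05 0 0; 1 0.009 0.05 0 0; 1 0.009 0.05 0 0; 1 0.009 0.05 0 0; 1 0.009 0.03 0 0"

```text
clock: 14.5
position: [0.4646, -0.1318, 0.0024]
ee_rot: [0.034, 0.999, 0.0, 0.0]
ft_force: [1.6, -4.4, 0.4]
grip_width: 0.087
grasp_force: 25.2
```

```bash
python3 -c "
from h import *
plan([.4687,-.0633,.002],1.503); tray()"
```

```text
t 14.5 pos [ 0.4646 -0.1318  0.0024] yaw 1.5033 F [ 1.59 -4.38  0.4 ] grip 0.087 25.2 tilt [ 0.  0. -1.]
shift [0.0012 0.1715 0.001 ] spin 0.0001
rect ((473.1251220703125, -40.67460632324219), (146.63548278808594, 148.92596435546875), 86.01243591308594) corners in chute frame
 [[-0.0718 -0.2014]
 [ 0.0771 -0.2016]
 [ 0.0774 -0.055 ]
 [-0.0715 -0.0547]]
```

Request:
arm_command --series "1 0.003 0.02 0 0; 1 0.003 0.02 0 0; 1 0 0.02 0 0; 1 0 0.02 0 0; 1 0 0.02 0 0; 1 0 0.02 0 0; 1 0 0.018 0 0; 1 0 0.018 0 0; 1 0 0.015 0 0; 1 0 0 0 0"

```text
clock: 15.8
position: [0.467, -0.0634, 0.0024]
ee_rot: [0.033, 0.999, 0.001, -0.0]
ft_force: [-0.2, 0.9, 2.9]
grip_width: 0.089
grasp_force: 25.6
```

```bash
python3 -c "
from h import *
plan([.4687,-.0633,.002],1.503)"
```

```text
t 15.8 pos [ 0.467  -0.0634  0.0024] yaw 1.5042 F [-0.16  0.93  2.9 ] grip 0.089 25.6 tilt [-0.     0.001 -1.   ]
shift [-0.0041  0.0006  0.001 ] spin 0.0004
```

Request:
arm_command --series "1 -0.001 0.002 0 0; 1 -0.001 0.002 0 0; 1 0 0.002 0 0; 1 0 0.002 0 0; 1 0 0.002 0 0; 1 0 0.002 0 0; 1 0 0.002 0 0; 1 0 0.002 0 0; 1 0 0.002 0 0; 1 0 0.002 0 0"

```text
clock: 17.05
position: [0.4682, -0.0574, 0.0024]
ee_rot: [0.034, 0.999, -0.0, -0.0]
ft_force: [-1.3, -6.4, 3.3]
grip_width: 0.089
grasp_force: 25.6
```

Request:
arm_command --series "1 0 0.0015 0 0; 1 0 0.0015 0 0; 1 0 0.0015 0 0; 1 0 0.0015 0 0; 1 0 0.0015 0 0; 1 0 0.0015 0 0; 1 0 0.0015 0 0; 1 0 0.0015 0 0; 1 0 0.0015 0 0; 1 0 0.0015 0 0"

```text
clock: 18.3
position: [0.4686, -0.0514, 0.0024]
ee_rot: [0.034, 0.999, -0.0, 0.0]
ft_force: [-0.1, -5.7, 3.1]
grip_width: 0.087
grasp_force: 25.6
```

Request:
arm_command --series "1 0 0.001 0 0; 1 0 0.001 0 0; 1 0 0.001 0 0; 1 0 0.001 0 0; 1 0 0.001 0 0; 1 0 0.001 0 0; 1 0 0.001 0 0; 1 0 0.001 0 0; 1 0 0.001 0 0; 1 0 0.001 0 0"

```text
clock: 19.55
position: [0.4689, -0.0474, 0.0024]
ee_rot: [0.034, 0.999, -0.0, 0.0]
ft_force: [-0.5, -5.3, 3.5]
grip_width: 0.086
grasp_force: 25.6
```

```bash
python3 -c "
from h import *
for i in range(6):
    plan([.4687,-.0633,.002],1.503); viewer.camera('top')"
```

```text
t 19.55 pos [ 0.4689 -0.0474  0.0024] yaw 1.5024 F [-0.55 -5.32  3.54] grip 0.086 25.6 tilt [ 0. -0. -1.]
shift [-0.0022 -0.0397  0.001 ] spin -0.0002
t 19.6 pos [ 0.4689 -0.0474  0.0024] yaw 1.5024 F [-1.02 -4.8   3.22] grip 0.085 25.6 tilt [-0. -0. -1.]
shift [-0.0023 -0.0398  0.001 ] spin -0.0002
t 19.65 pos [ 0.4689 -0.0474  0.0024] yaw 1.5024 F [-0.49 -6.17  3.29] grip 0.088 25.6 tilt [ 0. -0. -1.]
shift [-0.0022 -0.0397  0.001 ] spin -0.0002
t 19.7 pos [ 0.4689 -0.0474  0.0024] yaw 1.5025 F [-1.32 -5.16  3.05] grip 0.088 25.6 tilt [-0. -0. -1.]
shift [-0.0023 -0.0398  0.001 ] spin -0.0002
t 19.75 pos [ 0.4689 -0.0474  0.0024] yaw 1.5025 F [-0.02 -4.99  2.44] grip 0.088 25.6 tilt [-0. -0. -1.]
shift [-0.0022 -0.0397  0.001 ] spin -0.0002
t 19.8 pos [ 0.4689 -0.0474  0.0024] yaw 1.5025 F [-0.63 -4.68  3.83] grip 0.089 25.6 tilt [-0. -0. -1.]
shift [-0.0023 -0.0397  0.001 ] spin -0.0002
```

Request:
arm_command --series "1 0 0.001 0 0; 1 0 0.001 0 0; 1 0 0.001 0 0; 1 0 0.001 0 0; 1 0 0.001 0 0; 1 0 0.001 0 0; 1 0 0.001 0 0; 1 0 0.001 0 0; 1 0 0.001 0 0; 1 0 0.001 0 0"

```text
clock: 21.1
position: [0.4692, -0.0434, 0.0024]
ee_rot: [0.034, 0.999, -0.0, -0.0]
ft_force: [-1.0, -5.4, 3.6]
grip_width: 0.084
grasp_force: 25.6
```

Request:
arm_command --series "1 0 0.001 0 0; 1 0 0.001 0 0; 1 0 0.001 0 0; 1 0 0.001 0 0; 1 0 0.001 0 0; 1 0 0.001 0 0; 1 0 0.001 0 0; 1 0 0.001 0 0; 1 0 0.001 0 0; 1 0 0.001 0 0"

```text
clock: 22.35
position: [0.4694, -0.0395, 0.0024]
ee_rot: [0.034, 0.999, -0.0, -0.0]
ft_force: [-0.1, -4.9, 3.3]
grip_width: 0.086
grasp_force: 25.6
```

Still level at about 5 N, so this is friction only.

Request:
arm_command --series "1 0 0.0015 0 0; 1 0 0.0015 0 0; 1 0 0.0015 0 0; 1 0 0.0015 0 0; 1 0 0.0015 0 0; 1 0 0.0015 0 0; 1 0 0.0015 0 0; 1 0 0.0015 0 0; 1 0 0.0015 0 0; 1 0 0.0015 0 0"

```text
clock: 23.6
position: [0.4698, -0.0335, 0.0024]
ee_rot: [0.034, 0.999, -0.0, -0.0]
ft_force: [0.0, -5.3, 2.7]
grip_width: 0.088
grasp_force: 25.6
```

Request:
arm_command --series "1 0 0.0015 0 0; 1 0 0.0015 0 0; 1 0 0.0015 0 0; 1 0 0.0015 0 0; 1 0 0.0015 0 0; 1 0 0.0015 0 0; 1 0 0.0015 0 0; 1 0 0.0015 0 0; 1 0 0.0015 0 0; 1 0 0.0015 0 0"

```text
clock: 24.85
position: [0.4702, -0.0277, 0.0024]
ee_rot: [0.034, 0.999, -0.0, -0.0]
ft_force: [-0.8, -6.1, 4.4]
grip_width: 0.086
grasp_force: 25.7
```

Request:
arm_command --series "1 0 0.001 0 0; 1 0 0.001 0 0; 1 0 0.001 0 0; 1 0 0.001 0 0; 1 0 0.001 0 0; 1 0 0.001 0 0; 1 0 0.001 0 0; 1 0 0.001 0 0; 1 0 0.001 0 0; 1 0 0.001 0 0"

```text
clock: 26.1
position: [0.4704, -0.0242, 0.0024]
ee_rot: [0.034, 0.999, -0.001, -0.0]
ft_force: [-1.5, -8.4, 4.1]
grip_width: 0.088
grasp_force: 25.8
```

```bash
python3 -c "
from h import *
F=[]
for i in range(5):
    F.append(manip.get_obs()['ft_force']); viewer.camera('top')
print(np.mean(F,0)); plan([.4687,-.0633,.002],1.503)"
```

```text
[-0.74612232 -7.79985014  4.20353609]
t 26.35 pos [ 0.4705 -0.0241  0.0024] yaw 1.5018 F [-1.46 -7.99  4.25] grip 0.082 25.7 tilt [-0.    -0.001 -1.   ]
shift [-0.0024 -0.098   0.0012] spin -0.0004
```

The buffer is touched: 7.8 N against a 5.3 N drag, so about 2 to 2.5 N on it. I release and rise.

Request:
arm_command --series "1 0 0 0 0; 0.85 0 0 0 0; 0.7 0 0 0 0; 0 0 0 0 0; 0 0 0 0 0; 0 0 0 -0.03 0; 0 0 0 -0.08 0; 0 0 0 -0.12 0; 0 0 0 -0.13 0; 0 0 0 -0.13 0"

```text
clock: 27.6
position: [0.4703, -0.0232, 0.2009]
ee_rot: [0.034, 0.999, 0.0, 0.0]
ft_force: [1.1, 0.4, -1.0]
grip_width: 0.996
grasp_force: 0.0
```

```bash
python3 -c "
from h import *
u=np.array([.068,.9977]);p=CH+.222*u+np.array([.001,0])
plan([p[0],p[1],.33],1.503); print(manip.get_obs()['joint_pos'].round(2)); tray(save='pics/t4.png')"
```

```text
t 27.6 pos [ 0.4703 -0.0232  0.2009] yaw 1.5024 F [ 1.15  0.38 -1.01] grip 0.996 0.0 tilt [ 0.001  0.    -1.   ]
shift [-0.0053  0.8327 -0.3223] spin -0.0002
[-0.77 -0.04  0.72  1.9   0.03  1.28  1.44]
rect ((478.2077331542969, 59.48533630371094), (152.9605255126953, 44.77401351928711), 0.9777566194534302) corners in chute frame
 [[-0.077  -0.0121]
 [-0.0732 -0.0567]
 [ 0.0792 -0.0437]
 [ 0.0754  0.0009]]
```

Request:
arm_command --series "1 0 0 -0.11 0; 1 0 0 -0.11 0; 1 0 0.07 -0.1 0; 1 0 0.1 0 0; 1 0 0.11 0 0; 1 0 0.11 0 0; 1 0 0.11 0 0; 1 0 0.11 0 0; 1 0 0.11 0 0; 1 0 0.11 0 0"

```text
clock: 28.9
position: [0.493, 0.3094, 0.3273]
ee_rot: [0.034, 0.999, 0.0, 0.0]
ft_force: [0.5, -0.1, -0.8]
grip_width: 0.004
grasp_force: 0.0
```

Request:
arm_command --series "1 -0.005 0 0 0; 1 0 0 0 0.055; 1 0 0 0 0.055; 1 0 0 0 0.055; 1 0 0 0 0.055; 1 0 0 0 0.056; 1 0 0 0 0.056; 1 0 0 0 0.056; 1 0 0 0 0.056; 1 0 0 0 0.056"

```text
clock: 30.15
position: [0.4953, 0.3069, 0.3273]
ee_rot: [0.733, 0.68, 0.0, 0.0]
ft_force: [0.5, -0.1, 0.4]
grip_width: 0.001
grasp_force: 0.0
```

```bash
python3 -c "
from h import *
u=np.array([.068,.9977]);p=CH+.222*u+np.array([.001,0])
plan([p[0],p[1],.219],-.068); print(manip.get_obs()['joint_pos'].round(2))
s=grab('scene');t=grab('top')
b=s['rgb'][110:260,290:440,::-1];a=t['rgb'][190:340,190:340,::-1]
f=lambda i:cv2.resize(i,(400,400),interpolation=cv2.INTER_CUBIC)
im=np.hstack([f(b),f(a)]);im=np.clip(im.astype(float)*1.6,0,255).astype(np.uint8);cv2.imwrite('pics/s4.png',im)"
```

```text
t 30.15 pos [0.4953 0.3069 0.3273] yaw -0.0752 F [ 0.52 -0.08  0.41] grip 0.001 0.0 tilt [ 0.001  0.    -1.   ]
shift [ 0.0049 -0.001   0.2707] spin -0.0023
[-1.15  0.22  0.63  1.41 -0.13  1.55 -0.6 ]
```

View pics/s4.png

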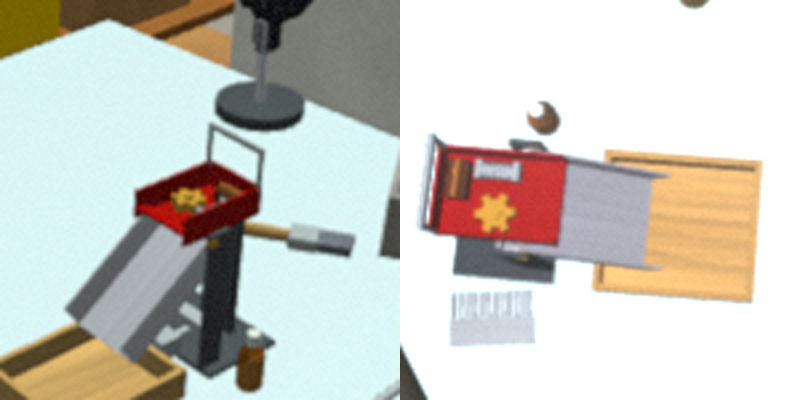

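The left crop shows the hand high behind the bar, with the fingertip at (265,45), and the tin upright. The right crop shows the tray square under the lip at (600–760,150–300), and the parts are still in the tin. I lower the fingers behind the bar.

Request:
arm_command --series "1 0.005 0 0.06 -0.002; 1 0 0 0.06 0; 1 0 0 0.06 0; 1 0 0 0.05 0; 1 0 0 0.04 0; 1 0 0 0 0; 1 0 0 0 0; 1 0 0 0 0; 1 0 0 0 0; 1 0 0 0 0"

```text
clock: 31.5
position: [0.4952, 0.3103, 0.2186]
ee_rot: [0.728, 0.685, 0.0, -0.0]
ft_force: [-0.1, -0.0, -0.9]
grip_width: 0.0
grasp_force: 0.0
```

```bash
python3 -c "
from h import *
u=np.array([.068,.9977]);p=CH+.2*u+np.array([.001,0])
plan([p[0],p[1],.219],-.068)
s=grab('scene');t=grab('top')
b=s['rgb'][130:220,330:420,::-1];a=t['rgb'][225:315,170:260,::-1]
f=lambda i:cv2.resize(i,(400,400),interpolation=cv2.INTER_CUBIC)
im=np.hstack([f(b),f(a)]);im=np.clip(im.astype(float)*1.8,0,255).astype(np.uint8);cv2.imwrite('pics/s5.png',im)"
```

```text
t 31.5 pos [0.4952 0.3103 0.2186] yaw -0.0613 F [-0.07 -0.02 -0.89] grip 0.0 0.0 tilt [ 0.  0. -1.]
shift [-0.0586 -0.0005 -0.001 ] spin 0.0021
```

View pics/s5.png

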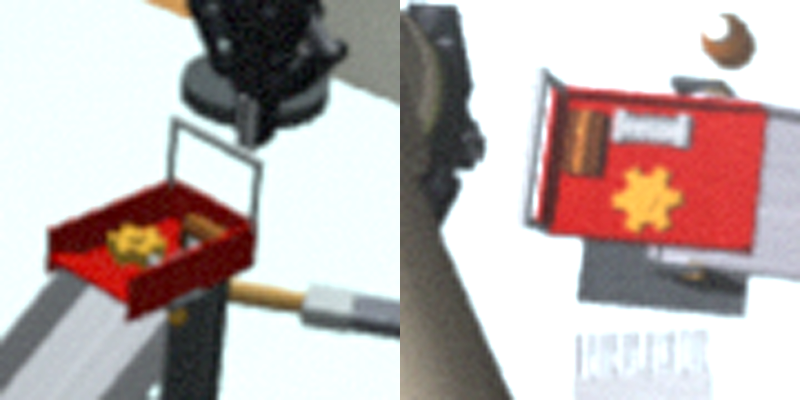

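The scene crop shows the fingertip at (255,145), beyond the bar, whose ends are at (172,122) and (262,160). I check the tip's height along the tool axis.

```bash
python3 -c "
from h import *
s=grab('scene');t=grab('top')
for z in(.2,.237,.25,.26,.27): print(z,proj(s,[.4952,.3103,z]).round(1),proj(t,[.4952,.3103,z]).round(1))
print('bar mid',proj(s,[.4925,.272,.255]),proj(s,[.4925,.272,.251]))"
```

```text
0.2 [[384.9 173.3]] [[189.5 259.6]]
0.237 [[386.  162.5]] [[185.4 257.6]]
0.25 [[386.4 158.6]] [[183.8 256.8]]
0.26 [[386.7 155.6]] [[182.6 256.2]]
0.27 [[387.  152.5]] [[181.4 255.6]]
bar mid [[377.50880269 160.78388698]] [[377.40055183 161.99821821]]
```

Tip height 0.237 is confirmed, with 14 mm of overlap on the bar. I push along the arc.

Request:
arm_command --series "1 -0.0275 0 0 0; 1 -0.0275 0 0 0; 1 -0.025 0 -0.018 0; 1 -0.025 0 -0.018 0; 1 -0.025 0 -0.014 0; 1 -0.025 0 -0.011 0; 1 -0.025 0 -0.008 0; 1 -0.025 0 -0.006 0; 1 -0.025 0 -0.0035 0; 1 -0.025 0 -0.001 0"

```text
clock: 32.95
position: [0.4888, 0.2074, 0.25]
ee_rot: [0.729, 0.685, -0.0, 0.0]
ft_force: [-0.2, 0.9, 2.1]
grip_width: -0.001
grasp_force: 0.8
```

Request:
arm_command --series "1 -0.025 0 0.001 0; 1 -0.025 0 0.003 0; 1 -0.025 0 0.006 0; 1 -0.025 0 0.008 0; 1 -0.025 0 0.011 0; 1 -0.025 0 0.014 0; 1 -0.012 0 0.008 0; 1 0 0 0 0; 1 0 0 0 0; 1 0 0 0 0"

```text
clock: 34.2
position: [0.4849, 0.1441, 0.2299]
ee_rot: [0.728, 0.685, 0.0, 0.0]
ft_force: [-0.3, -0.6, 1.1]
grip_width: 0.005
grasp_force: 0.0
```

```bash
python3 -c "
from h import *
u=np.array([.068,.9977]);p=CH+.055*u+np.array([.001,0])
plan([p[0],p[1],.25],-.068)
s=grab('scene');t=grab('top')
b=s['rgb'][110:260,260:410,::-1];a=t['rgb'][190:340,190:340,::-1]
f=lambda i:cv2.resize(i,(400,400),interpolation=cv2.INTER_CUBIC)
im=np.hstack([f(b),f(a)]);im=np.clip(im.astype(float)*1.8,0,255).astype(np.uint8);cv2.imwrite('pics/s6.png',im)"
```

```text
t 34.2 pos [0.4849 0.1441 0.2299] yaw -0.0609 F [-0.31 -0.63  1.06] grip 0.005 0.0 tilt [ 0. -0. -1.]
shift [-0.0048 -0.0027 -0.0504] spin 0.0023
```

View pics/s6.png

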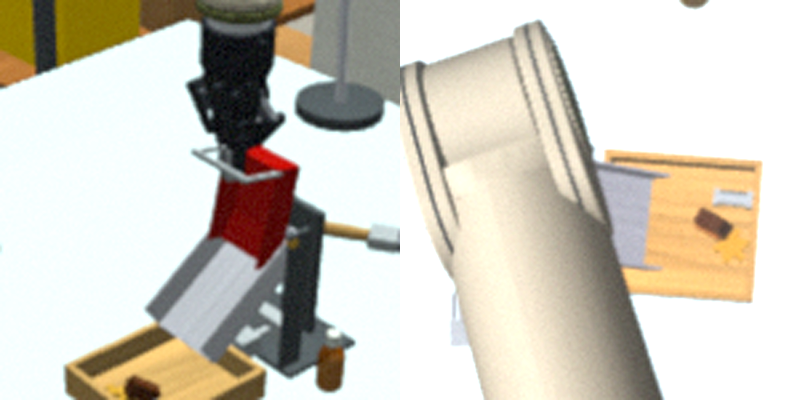

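The tin is tipped, and all three parts lie in the tray at right crop (735,195), (712,222) and (735,245). I lift the hand clear and check by numbers that the tray and tin stayed put.

Request:
arm_command --series "1 0 0 -0.01 0; 1 0 0 -0.02 0; 1 0 0 -0.03 0; 1 0 0 -0.04 0; 1 0 0 -0.06 0; 1 0 0 -0.06 0; 1 0 0 -0.06 0; 1 0 0 0 0; 1 0 0 0 0; 1 0 0 0 0"

```text
clock: 35.55
position: [0.4846, 0.1437, 0.3412]
ee_rot: [0.728, 0.685, -0.0, -0.0]
ft_force: [0.1, -0.0, 0.1]
grip_width: 0.006
grasp_force: 0.0
```

```bash
python3 -c "
from h import *
t=grab('top')['rgb'];a=t[190:340,190:340,::-1]
b=np.clip(cv2.resize(a,(400,400),interpolation=cv2.INTER_CUBIC).astype(float)*1.8,0,255)
old=cv2.imread('pics/s4.png')[:,400:].astype(float)/1.6*1.8
p6=cv2.imread('pics/s6.png')[:,400:].astype(float)
hb=lambda i:np.clip(i,0,255)[...,0].astype(np.float32)
# right edge column (blue crossing) along rows 190:270
for n,i in(('before',np.clip(old,0,255)),('s6',p6),('now',b)):
    pr=hb(i)[185:275,340:385].mean(0); k=np.argmax(pr>180); print(n,340+k-(pr[k]-180)/(pr[k]-pr[k-1]))
s=grab('scene'); h=cv2.cvtColor(s['rgb'],cv2.COLOR_RGB2HSV)
R=(((h[...,0]<6)|(h[...,0]>174))&(h[...,1]>150)&(h[...,2]>50)).astype(np.uint8);R[:130]=0;R[260:]=0;R[:,:300]=0;R[:,430:]=0
print('tin bbox',cv2.boundingRect(R),cv2.countNonZero(R)); 
p=cv2.imread('pics/s6.png')[:,:400];h=cv2.cvtColor(p,cv2.COLOR_BGR2HSV);R=(((h[...,0]<6)|(h[...,0]>174))&(h[...,1]>150)).astype(np.uint8)
R[:100]=0;x,y,w,hh=cv2.boundingRect(R);print('s6 tin',260+x/2.667,110+y/2.667,w/2.667,hh/2.667)
print(manip.get_obs()['position'],manip.get_obs()['ft_force'])"
```

```text
before 355.3480006456375
s6 355.81578977406025
now 355.67316073179245
tin bbox (343, 163, 28, 44) 519
s6 tin 315.11811023622045 150.4949381327334 56.2429696287964 108.36145481814773
[0.48467837 0.14375843 0.34131185] [ 0.68155004  0.96551811 -0.62211768]
```

```bash
python3 -c "
from h import *
t=grab('top'); P=onplane(t,[[323.0,275.9]],.04)[0,:2]-CH
print('rear edge chute y',P@[.068,.9977],'expected at release -0.116')"
```

```text
rear edge chute y -0.11274001158131303 expected at release -0.116
```

```bash
python3 -c "
from workcell import manip
print(manip.hand_in())"
```

```text
the job is handed in; nothing more can be done
None
```

The job is handed in with no verdict returned: at the last check the tray was square under the lip where I left it pressing the buffer, the tin was tipped, and all three parts lay in the tray. One press on the tray wall while finding the true fingertip height reached about 50 N (wrist limit 120 N; the 40 N limit is for the arm or gripper body).

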